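# Read the hire tag in the domino case with the scanner wand

### The arm

A 6-joint arm with a two-finger parallel gripper is mounted at the origin on the work surface. World frame = base frame: x ahead of the robot, y to its left, z up, the work surface at z = 0. Lengths are in mm, angles in rad, forces in N, time in s.
With the tool pointing down it reaches from about 325 to 775 mm from the base axis. Payload 5.5 kg.
Tool frame: the origin (TCP) lies midway between the tips of the shut fingers; the grasp point (between the pads) lies grip_point_offset behind it (grip_point_offset is the distance from the TCP to the grasp point, in mm); z points along the fingers, y is the line along which they close (so a half turn about z gives the same grasp; the last joint's range is limited). The gripper opens to 88 mm and grips with 3 to 60 N. Pads are 20 mm wide; open, the fingers measure 115 mm over their backs; the gripper's body (75 mm by 178 mm) begins 61 mm behind the grasp point.
Start: joints at [-1.367, 0.091, 1.231, -0, 1.82, -0.057], TCP at [154.711, -579.725, 191.731] pointing down, gripper open.
Joint ranges: [-2.87, 2.87], [-0.86, 2.18], [0.17, 2.46], [-1.51, 4.65], [0.06, 2.69], [-2.65, 2.65]. Speed limits (rad/s): [2.57, 2.57, 3.01, 3.14, 3.14, 3.14].

### API

Orientations are given as a unit quaternion [w, x, y, z].
In Python, from station import * gives the robot as it stands. The module is installed in compiled form; this text tells all that it offers.
- The arm moves only by the tool play_rows, never from a script. Its argument "series" is a list of rows, each an object of numbers: "gripper": the gripper's target within -1 to 1 (shut at 1, half-way at 0, fully open at -1); "dx", "dy", "dz": the shift along the tool's x, y, z in m; "wx", "wy", "wz": the turn, a rotation vector about the tool's x, y, z in degrees. A call has 1 to 12 rows; each row shifts and turns the commanded pose from where the row before left it, along the tool's axes as they then stand; what a row does not reach is not made up. A row lasts 1/10 s, in which the tool goes at most 50 mm and 8.59 degrees, less where a joint would pass 70% of its speed; a pose out of reach is approached as far as the arm can. A call is refused whole if a number of a shift passes 0.05 or a number of a turn 8.59, either way. A call with a gripper value outside its range is refused whole. The fingers move at their own pace and stop on an object; "squeeze" is the grip in N (left out, the last holds). Time passes only in rows, so rows that do not move let the fingers close. It gives the time, the measured TCP pose, the force, the opening and the grip force at its end, in the units of the state.
- read_state(): the state, without advancing time (a new reading comes with each control period).
- get_image(name): name is "side" or "top" or "wrist"; returns a dict with "pixels" (384x512x3 uint8, red, green, blue), "vertical_fov" (degrees; the focal length in pixels is half the picture's height over the tangent of half this angle, whatever the lens; pixels are square), "cx", "cy" (the principal point, pixels), "extrinsics" (4x4, takes a point from world to camera coordinates). Camera axes: x right, y down, z forward; pixel columns grow to the right and rows downward; lengths in mm; the calibration is good to about 2 mm. A picture is of the moment at which its call begins. There is no depth.
- finish_job(): hands the job in; it is judged then, once.
Trained networks look in the newest picture that a camera, given by its name, has taken for a name from the list of things; names that differ only in an ending like _2 or _b are one class to them, and where a whole thing is asked for, a point or a joint stands for the part that bears it (a point fixed in the world has none). Each returns a list of dicts, best first, with "score" (0 to 1); they miss things now and then, are a little off and sometimes report something else, mostly with a low value. They report only what shows in the picture. A call takes as long as a camera call. They do not tell look-alikes from the thing itself.
- find_in(query, camera): "location" ([x, y, z] in mm, in world coordinates, good to about 4 mm: the middle of the surface that is visible of it).
The state is a dict: "time_s": time; "qpos": joint angles; "qvel": joint speeds; "joint_efforts": joint torques, N m; "ee_pos": TCP position; "orientation": TCP orientation; "wrist_force": force on the tool from outside, world axes, zero at the start; "moment": the same for the moment, N m; "gripper_width": finger opening in mm; "gripper_force": force on a finger pad.
Only numpy, scipy, OpenCV 4.12 (cv2) and the standard library are available. Lean on these libraries where they do the work, as an engineer would, in place of code of your own. Each camera call takes 0.05 s, during which the arm holds its last target. There are 200 camera calls.

### The job

Draw the scanner wand out of its charging sleeve and use it to read the tag at the far end of the narrow lane in the middle of the domino case: hold the wand in the gripper, level, its red window squarely facing the middle of the tag from about 25 mm away and clear of the case, and keep it steady there for two seconds. Then lay the wand gently on the cork mat, flat and button side up, and let go. Do not knock the case with the wand, and leave the bowl, cup, glass and dominoes where they are.

Things in the scene. Friction and masses are not known exactly. Their poses are not given: they have to be found in the camera images.
- wand: Loose scanner wand, a bar 160 x 24 x 28 high (mm), 0.13 kg, tail-heavy. Origin: centre of underside; +x points along it to the red window at x = +80, z out of the top (orange button at x = +35). Yellow head x = 20 to 80, black handle x = -80 to 20. It starts level in the sleeve, tail first, button up, underside 20 above the table, only x = 10 to 80 sticking out.
- wand_window (a point): Centre of the red window, on the head's end face of the wand (x = +80, y = 0, z = 14 in the wand's frame, mm); axes as the wand's.
- wand_tail (a point): Centre of the wand's tail end face (x = -80, y = 0, z = 14 in the wand's frame, mm).
- dock: Grey charging sleeve with an orange stripe over its mouth, fixed: a level tunnel with a roof. Origin: centre of underside; x runs along the tunnel to the mouth. Base 100 (x) x 60 x 20 high (mm); tunnel floor 20 above the table, inside 30 wide, 33 high, mouth at x = +50, closed at x = -42; outside 46 wide, top at 59.
- case: Wooden domino case, fixed, open on top, 130 (x) x 172 x 85 high (mm). Origin: centre of underside; x points away from the robot. Between two bays of dominoes a lane 40 wide (y = -20 to 20) runs from the open front x = -65 to the back wall x = +55; floor at 6, walls to 85. Flap lid folded back behind, to x = +155. Yellow mark on the back wall's top, over the tag.
- case_tag (a point): Centre of the face of the tag (white square label with black bars, 34 x 34 mm) on the back wall at the end of the lane, facing the robot (the case's -x): x = +53.5, y = 0, z = 45 in the case's frame (mm); axes as the case's.
- mat: Cork mat, fixed flat on the table, 140 (x) x 240 (y) x 3 thick (mm). Origin: centre of its underside.
- bowl: Small red plastic bowl, 100 mm across, 45 high, loose. Origin: centre of its underside.
- cup: White ceramic coffee cup with a handle, 76 mm across, 68 high, loose. Origin: centre of its underside.
- glass: Empty amber glass, 68 mm across, 105 high, loose. Origin: centre of its underside.
- domino0: Black domino 50 x 25 x 12 mm, the lower one of a loose pair stacked on the table. Origin: centre of its underside.
- domino1: The upper domino of the loose pair, same size. Origin: centre of its underside.
Mind the look-alikes: they are no part of the job. What is shaped like the wand but blue or pink is not meant.

How it is judged:
By the outcome, as a careful person would: the job done as asked, in the order asked, and still so for the second after the job is handed in, with the robot touching nothing.
It also fails if it takes over 72 s, if anything falls off the work surface, if the arm or the gripper's body presses on something with over 40 N, if the wrist force passes 120 N, or if a joint passes its speed limit or range.

## Working session

There is one attempt and no reset: what is moved stays moved. The work goes in short steps, Python scripts to look and compute and a tool call to move; the robot and the scene stay as the last step left them, time stands still between calls to the robot, and variables do not carry over. Pictures are saved under pics/ and viewed, at most 10 in all, crops included, and the job is handed in when it is done.

Besides the shell and the picture viewer there is one more tool, called after "Request:" in YAML: its name, and indented under it one key for each argument. play_rows: Moves the arm, as the interface text tells. Its arguments: {"type":"object","properties":{"series":{"type":"array","items":{"type":"object","properties":{"gripper":{"type":"number"},"dx":{"type":"number"},"dy":{"type":"number"},"dz":{"type":"number"},"wx":{"type":"number"},"wy":{"type":"number"},"wz":{"type":"number"}}}},"squeeze":{"type":"number"}},"required":["series"]}

```bash
mkdir -p pics
python3 - <<'E'
from station import *
import cv2,json
s=read_state()
print({k:s[k] for k in s if k in('time_s','ee_pos','orientation','wrist_force','gripper_width')})
for n in('top','side'):
    g=get_image(n); cv2.imwrite(f'pics/{n}0.png',cv2.cvtColor(g['pixels'],cv2.COLOR_RGB2BGR))
    print(n,g['vertical_fov'],g['cx'],g['cy'],g['extrinsics'])
    for q in('wand','wand_window','dock','case','case_tag','mat','bowl','cup','glass','domino1'):
        print(q,[( [round(v) for v in r['location']],round(r['score'],2)) for r in find_in(q,n)])
E
```

```text
{'time_s': 0.0, 'ee_pos': array([ 154.62710328, -579.36665916,  190.62854085]), 'orientation': array([-9.52604661e-04,  9.91509466e-01,  1.30031014e-01, -8.48609105e-05]), 'wrist_force': array([0.00462078, 0.89735787, 0.48261531]), 'gripper_width': 87.66701909182206}
top 46.54969677326144 256.5218628678873 193.34847815848906 [[-1.60057262e-02 -9.99866702e-01  3.22427182e-03  7.81200238e+01]
 [-9.90803598e-01  1.54271629e-02 -1.34425568e-01  5.26005298e+02]
 [ 1.34357908e-01 -5.34619896e-03 -9.90918448e-01  1.36412203e+03]
 [ 0.00000000e+00  0.00000000e+00  0.00000000e+00  1.00000000e+00]]
wand [([573, 625, 30], 0.96), ([342, 414, 30], 0.83), ([481, 267, 43], 0.73), ([701, 456, 32], 0.57)]
wand_window [([694, 454, 29], 0.92), ([347, 411, 26], 0.85), ([575, 625, 33], 0.81), ([481, 271, 48], 0.63)]
dock [([564, 288, 53], 0.83)]
case [([655, -36, 49], 0.86), ([412, -9, 3], 0.51), ([476, 271, 48], 0.19)]
case_tag [([660, -37, 54], 0.76)]
mat [([414, -9, 2], 0.8)]
bowl [([611, -308, 21], 0.8)]
cup [([542, 456, 24], 0.85)]
glass [([724, 278, 60], 0.58)]
domino1 [([494, -465, 25], 0.58)]
side 46.3812875032819 248.86650295369765 183.73862895221728 [[-8.77253586e-01 -4.79587430e-01  2.05436923e-02  5.12544327e+02]
 [-2.97881741e-01  5.10322604e-01 -8.06744884e-01  1.76216543e+02]
 [ 3.76420795e-01 -7.13839433e-01 -5.90542673e-01  1.26149769e+03]
 [ 0.00000000e+00  0.00000000e+00  0.00000000e+00  1.00000000e+00]]
wand [([574, 639, 28], 0.83), ([694, 459, 24], 0.81), ([475, 274, 45], 0.74), ([339, 429, 30], 0.73)]
wand_window [([570, 634, 29], 0.89), ([476, 276, 46], 0.81), ([692, 462, 24], 0.81), ([336, 437, 33], 0.56)]
dock [([558, 310, 50], 0.74)]
case [([632, -5, 66], 0.89)]
case_tag [([630, -7, 63], 0.84)]
mat [([419, -2, 2], 0.8)]
bowl [([613, -315, 29], 0.67)]
cup [([540, 454, 41], 0.86), ([704, 292, 76], 0.17)]
glass [([706, 288, 75], 0.62)]
domino1 []
```

View pics/top0.png

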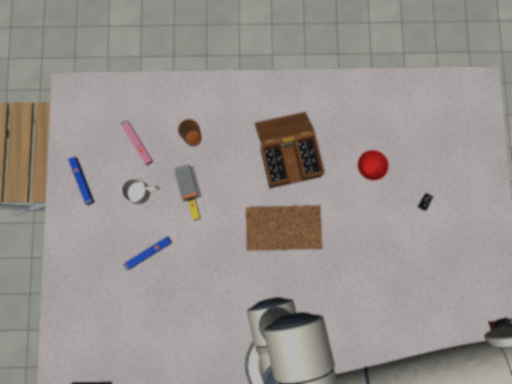

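View pics/side0.png

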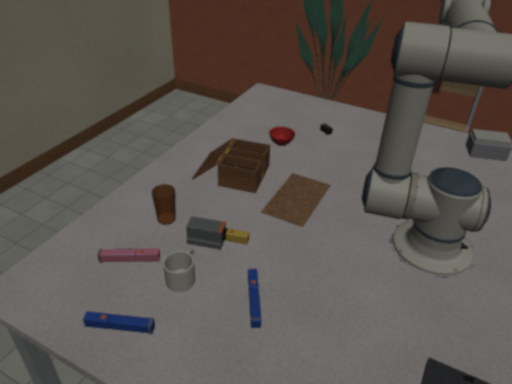

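The real wand is yellow and black: its head sticks out of the grey dock, window end at about (196,219) in the top view, pointing back toward the robot. The case is at about (290,150), its front edge running from (270,187) to (323,178), so its yaw is about +10°. The mat is at about (284,228). Next I move over the case to look with the wrist camera.

Request:
play_rows:
  series:
    - {"gripper":-1,"dx":0.0284,"dy":-0.0274,"dz":-0.0087}
    - {"dx":0.0284,"dy":-0.0274,"dz":-0.0087}
    - {"dx":0.0284,"dy":-0.0274,"dz":-0.0087}
    - {"dx":0.0284,"dy":-0.0274,"dz":-0.0087}
    - {"dx":0.0284,"dy":-0.0274,"dz":-0.0087}
    - {"dx":0.0284,"dy":-0.0274,"dz":-0.0087}
    - {"dx":0.0284,"dy":-0.0274,"dz":-0.0087}
    - {"dx":0.0284,"dy":-0.0274,"dz":-0.0087}

```text
invalid input
```

Request:
play_rows:
  series:
    - {"dx":0.0284,"dy":-0.0274,"dz":-0.0087}
    - {"dx":0.0284,"dy":-0.0274,"dz":-0.0087}
    - {"dx":0.0284,"dy":-0.0274,"dz":-0.0087}
    - {"dx":0.0284,"dy":-0.0274,"dz":-0.0087}
    - {"dx":0.0284,"dy":-0.0274,"dz":-0.0087}
    - {"dx":0.0284,"dy":-0.0274,"dz":-0.0087}
    - {"dx":0.0284,"dy":-0.0274,"dz":-0.0087}
    - {"dx":0.0284,"dy":-0.0274,"dz":-0.0087}
    - {}
    - {}

```text
invalid input
```

```bash
cat > h.py <<'E'
from station import *
import cv2,numpy as np
def cap(n,f):
    g=get_image(n); cv2.imwrite(f'pics/{f}.png',cv2.cvtColor(g['pixels'],cv2.COLOR_RGB2BGR)); 
    np.savez(f'pics/{f}.npz',E=g['extrinsics'],c=[g['cx'],g['cy'],g['vertical_fov'],g['pixels'].shape[0]],p=g['pixels']); return f
def ray(f,u,v,z):
    d=np.load(f'pics/{f}.npz'); cx,cy,fv,h=d['c']; F=h/2/np.tan(np.radians(fv/2)); R=d['E'][:3,:3];t=d['E'][:3,3]
    C=-R.T@t; r=R.T@np.array([(u-cx)/F,(v-cy)/F,1]); return C+r*(z-C[2])/r[2]
def proj(f,P):
    d=np.load(f'pics/{f}.npz'); cx,cy,fv,h=d['c']; F=h/2/np.tan(np.radians(fv/2)); p=d['E'][:3,:3]@P+d['E'][:3,3]
    return np.array([cx+F*p[0]/p[2],cy+F*p[1]/p[2]])
def st():
    s=read_state(); w,x,y,z=s['orientation']; R=cv2.Rodrigues(np.array([x,y,z])/max(1e-9,np.linalg.norm([x,y,z]))*2*np.arctan2(np.linalg.norm([x,y,z]),w))[0]
    print(round(s['time_s'],2),np.round(s['ee_pos'],1),'psi',round(np.degrees(np.arctan2(R[1,0],R[0,0])),2),'toolz',np.round(R[:,2],4),'q',np.round(s['qpos'],2),'F',np.round(s['wrist_force'],1),'w',round(s['gripper_width'],1),round(s['gripper_force'],1)); return s,R
E
python3 - <<'E'
from h import *
st();print(grip_point_offset)
cap('wrist','w1');d=np.load('pics/w1.npz');print(d['E'],d['c'])
for q in('case','case_tag','mat','wand','dock'): print(q,[( [round(v) for v in r['location']],round(r['score'],2)) for r in find_in(q,'wrist')])
E
```

```text
1.1 [ 154.7 -579.7  191.7] psi 14.94 toolz [-0.  0. -1.] q [-1.37  0.09  1.23  0.    1.82 -0.06] F [0.4 0.3 0.8] w 87.7 0.0
18.700000000000003
[[ 2.57281423e-01 -9.66336443e-01  3.85039208e-04 -6.00413089e+02]
 [-9.25867995e-01 -2.46392796e-01  2.86459500e-01 -3.55743738e+01]
 [-2.76721384e-01 -7.40572035e-02 -9.58092275e-01  3.91194749e+02]
 [ 0.00000000e+00  0.00000000e+00  0.00000000e+00  1.00000000e+00]] [256.96266985 193.68674392  66.14783736 384.        ]
case []
case_tag []
mat []
wand []
dock []
```

View pics/w1.png

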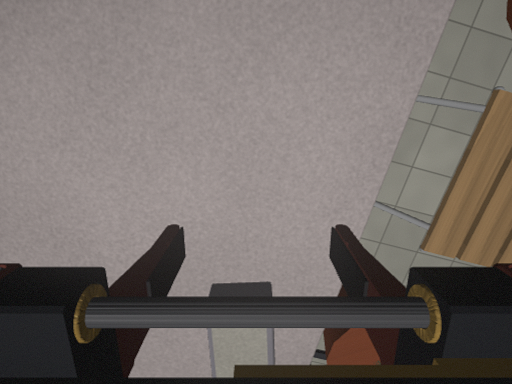

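The arm hasn't moved, because the call was refused. The wrist picture shows bare table, with the fingers at about (175,235) and (340,235). I'll retry with complete rows.

Request:
play_rows:
  series:
    - {"gripper":-1,"dx":0.0284,"dy":-0.0274,"dz":-0.0087,"wx":0,"wy":0,"wz":0}
    - {"gripper":-1,"dx":0.0284,"dy":-0.0274,"dz":-0.0087,"wx":0,"wy":0,"wz":0}
    - {"gripper":-1,"dx":0.0284,"dy":-0.0274,"dz":-0.0087,"wx":0,"wy":0,"wz":0}
    - {"gripper":-1,"dx":0.0284,"dy":-0.0274,"dz":-0.0087,"wx":0,"wy":0,"wz":0}
    - {"gripper":-1,"dx":0.0284,"dy":-0.0274,"dz":-0.0087,"wx":0,"wy":0,"wz":0}
    - {"gripper":-1,"dx":0.0284,"dy":-0.0274,"dz":-0.0087,"wx":0,"wy":0,"wz":0}
    - {"gripper":-1,"dx":0.0284,"dy":-0.0274,"dz":-0.0087,"wx":0,"wy":0,"wz":0}
    - {"gripper":-1,"dx":0.0284,"dy":-0.0274,"dz":-0.0087,"wx":0,"wy":0,"wz":0}

```text
time_s: 2.2
ee_pos: [318.2, -307.9, 261.9]
orientation: [0.0, 0.992, 0.13, 0.0]
wrist_force: [0.7, 0.1, 0.1]
gripper_width: 87.5
gripper_force: 0.0
```

Request:
play_rows:
  series:
    - {"gripper":-1,"dx":0.0284,"dy":-0.0274,"dz":-0.0087,"wx":0,"wy":0,"wz":0}
    - {"gripper":-1,"dx":0.0284,"dy":-0.0274,"dz":-0.0087,"wx":0,"wy":0,"wz":0}
    - {"gripper":-1,"dx":0.0284,"dy":-0.0274,"dz":-0.0087,"wx":0,"wy":0,"wz":0}
    - {"gripper":-1,"dx":0.0284,"dy":-0.0274,"dz":-0.0087,"wx":0,"wy":0,"wz":0}
    - {"gripper":-1,"dx":0.0284,"dy":-0.0274,"dz":-0.0087,"wx":0,"wy":0,"wz":0}
    - {"gripper":-1,"dx":0.0284,"dy":-0.0274,"dz":-0.0087,"wx":0,"wy":0,"wz":0}
    - {"gripper":-1,"dx":0.0284,"dy":-0.0274,"dz":-0.0087,"wx":0,"wy":0,"wz":0}
    - {"gripper":-1,"dx":0.0284,"dy":-0.0274,"dz":-0.0087,"wx":0,"wy":0,"wz":0}
    - {"gripper":-1,"dx":0,"dy":0,"dz":0,"wx":0,"wy":0,"wz":0}
    - {"gripper":-1,"dx":0,"dy":0,"dz":0,"wx":0,"wy":0,"wz":0}

```text
time_s: 3.2
ee_pos: [480.9, -38.5, 330.8]
orientation: [0.0, 0.991, 0.131, -0.0]
wrist_force: [-0.2, 0.2, 0.7]
gripper_width: 87.8
gripper_force: 0.0
```

Run:
```python
from h import *
st()
cap('wrist','w2')
for q in('case','case_tag','mat'): print(q,[( [round(v) for v in r['location']],round(r['score'],2)) for r in find_in(q,'wrist')])
i=cv2.imread('pics/w2.png'); cv2.imwrite('pics/w2b.png',cv2.resize(i,None,fx=1.5,fy=1.5,interpolation=cv2.INTER_CUBIC))
```

```text
3.2 [480.9 -38.5 330.8] psi 15.06 toolz [-4.e-04 -3.e-04 -1.e+00] q [-0.15 -0.15  1.21 -0.    2.08  1.16] F [-0.2  0.2  0.7] w 87.8 0.0
case [([637, -42, 56], 0.62)]
case_tag [([639, -38, 56], 0.75)]
mat [([421, -9, 4], 0.81), ([492, -455, 6], 0.74)]
```

View pics/w2b.png

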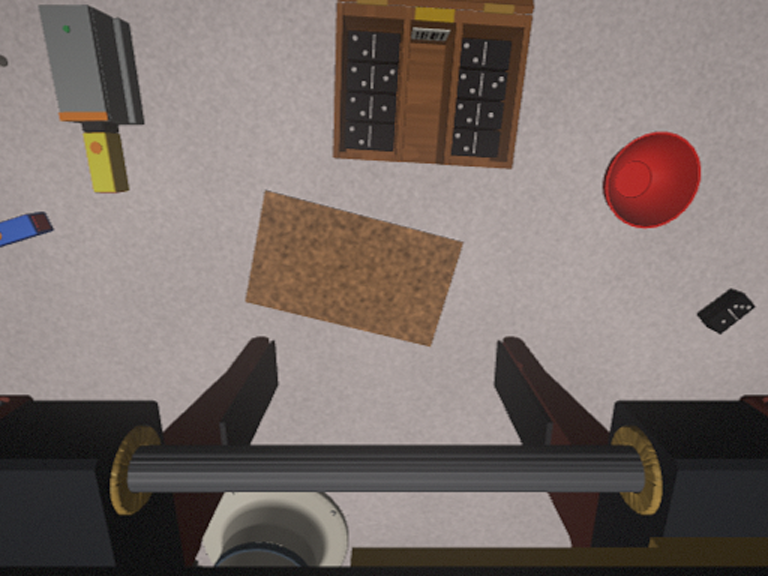

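The wrist view (1.5x) shows:
- case front edge from about (334,156) to (513,166)
- yellow mark at about (434,15)
- tag at about (431,36)
- mat corners (265,191), (462,241), (431,346) and (246,301)
- dock mouth at (83,117)
- wand head end at (109,190)

I'll fit the models to these.

```bash
cat >> h.py <<'E'
from scipy.optimize import least_squares
def T2(p,P,z0=0):
    c,s=np.cos(p[2]),np.sin(p[2]); P=np.atleast_2d(P).astype(float)
    return np.c_[p[0]+c*P[:,0]-s*P[:,1],p[1]+s*P[:,0]+c*P[:,1],z0+P[:,2]]
def fit(f,P,uv,p0,z0=0):
    r=least_squares(lambda p:np.ravel([proj(f,q) for q in T2(p,P,z0)]-np.array(uv)),p0)
    return r.x,np.round(r.fun.reshape(-1,2),1)
E
python3 - <<'E'
from h import *
s=1/1.5
cas,r=fit('w2',[[-65,86,85],[-65,-86,85],[53.5,0,62],],np.array([[334,155],[513,165],[431,28]])*s,[650,-35,.17])
print('case',cas,np.degrees(cas[2]),r)
mat,r=fit('w2',[[70,120,3],[70,-120,3],[-70,-120,3],[-70,120,3]],np.array([[265,191],[462,241],[431,346],[246,301]])*s,[414,-9,.0])
print('mat',mat,r)
i=cv2.imread('pics/w2.png')
K=4;x0,y0=215,0;c=cv2.resize(i[0:120,215:365],None,fx=K,fy=K,interpolation=cv2.INTER_CUBIC)
def L(A,B,z=0):
    a,b=[(np.array(proj('w2',q))+.5-[x0,y0])*K for q in T2(cas,[A,B])]
    cv2.line(c,tuple(a.astype(int).tolist()),tuple(b.astype(int).tolist()),(0,255,0),1)
for A,B in [([-65,86,85],[-65,-86,85]),([-65,86,85],[65,86,85]),([-65,-86,85],[65,-86,85]),([-65,20,85],[55,20,85]),([-65,-20,85],[55,-20,85]),([-65,20,6],[55,20,6]),([-65,-20,6],[55,-20,6]),
 ([55,-20,85],[55,20,85]),([53.5,-17,62],[53.5,17,62]),([53.5,-17,28],[53.5,17,28])]: L(A,B)
d=cv2.resize(i[0:140,20:110],None,fx=3,fy=3)
cc=np.zeros((480,800,3),np.uint8); cc[:480,:600]=c; cc[:420,600:]=cv2.resize(i[0:140,25:92],(200,420),interpolation=cv2.INTER_CUBIC)
cv2.imwrite('pics/ov.png',cc)
E
```

```text
case [ 6.26901574e+02 -4.09174006e+01  2.10583763e-01] 12.065560854285703 [[-0.4  0.4]
 [ 0.2  0.2]
 [ 0.2 -0.5]]
mat [ 4.17234287e+02 -1.40856852e+01  1.25157445e-02] [[-0.5 -0.6]
 [ 1.   0. ]
 [ 0.1  0.1]
 [-0.7  0.7]]
```

View pics/ov.png

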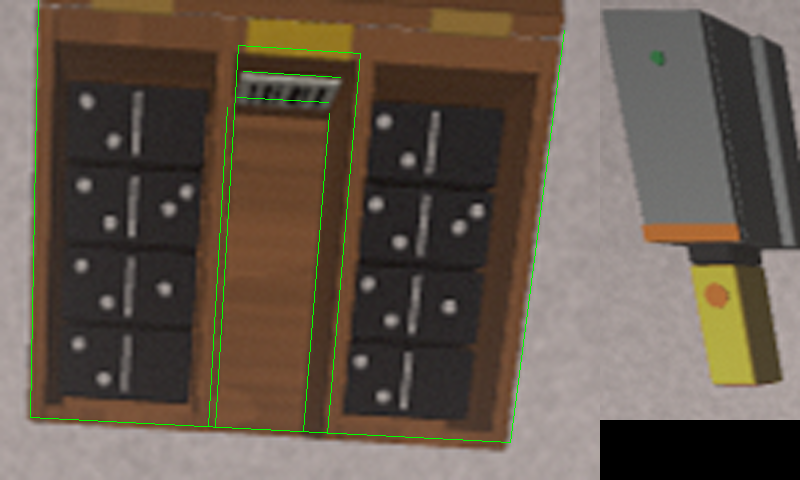

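The overlay agrees with the case to about 1 px, both lane walls and the tag. Next I estimate the wand and plan the approach.

Run:
```python
from h import *
g=lambda x,y,z:print(np.round(ray('w2',25+(x-600)/2.985,y/3,z),1))
g(714,385,48);g(754,383,48);g(692,264,48);g(760,266,48);g(645,240,59);g(740,240,59)
```

```text
[443.1 268.   48. ]
[449.6 247.7  48. ]
[501.2 283.5  48. ]
[509.2 249.9  48. ]
[507.7 299.8  59. ]
[519.9 254.4  59. ]
```

Request:
play_rows:
  series:
    - {"gripper":-1,"dx":0.0117,"dy":-0.037,"dz":0.0225,"wx":0,"wy":0,"wz":0}
    - {"gripper":-1,"dx":0.0117,"dy":-0.037,"dz":0.0225,"wx":0,"wy":0,"wz":0}
    - {"gripper":-1,"dx":0.0117,"dy":-0.037,"dz":0.0225,"wx":0,"wy":0,"wz":0}
    - {"gripper":-1,"dx":0.0117,"dy":-0.037,"dz":0.0225,"wx":0,"wy":0,"wz":0}
    - {"gripper":-1,"dx":0.0117,"dy":-0.037,"dz":0.0225,"wx":0,"wy":0,"wz":0}
    - {"gripper":-1,"dx":0.0117,"dy":-0.037,"dz":0.0225,"wx":0,"wy":0,"wz":0}
    - {"gripper":-1,"dx":0.0117,"dy":-0.037,"dz":0.0225,"wx":0,"wy":0,"wz":0}
    - {"gripper":-1,"dx":0.0117,"dy":-0.037,"dz":0.0225,"wx":0,"wy":0,"wz":0}
    - {"gripper":-1,"dx":0,"dy":0,"dz":0,"wx":0,"wy":0,"wz":0}
    - {"gripper":-1,"dx":0,"dy":0,"dz":0,"wx":0,"wy":0,"wz":0}

```text
time_s: 4.4
ee_pos: [494.5, 270.4, 150.1]
orientation: [0.001, 0.991, 0.13, -0.001]
wrist_force: [0.5, 0.7, 0.1]
gripper_width: 87.8
gripper_force: 0.0
```

Run:
```python
from h import *
st(); cap('wrist','w3')
i=cv2.imread('pics/w3.png'); cv2.imwrite('pics/w3b.png',cv2.resize(i[:300],None,fx=1.56,fy=2,interpolation=cv2.INTER_CUBIC))
```

```text
4.4 [494.5 270.4 150.1] psi 14.95 toolz [-0.0017 -0.0013 -1.    ] q [ 0.44 -0.01  1.41 -0.    1.75  1.75] F [0.5 0.7 0.1] w 87.8 0.0
```

View pics/w3b.png

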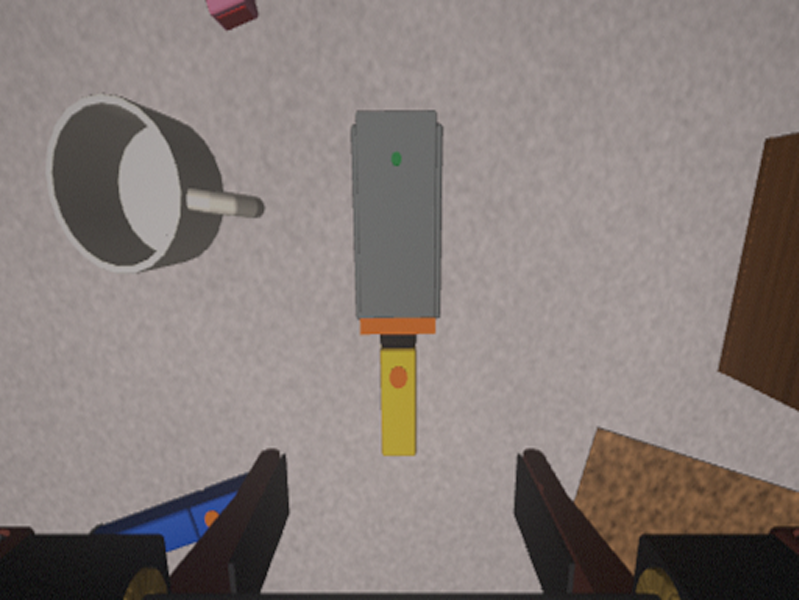

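The dock and wand are straight ahead. The wand's top spans columns 381–416, its end is at row 455, and yellow starts at row 348.

Run:
```python
from h import *
sx=799/512
p,r=fit('w3',[[80,-12,48],[80,12,48],[20,12,48],[20,-12,48]],[[382/sx,227.5],[416/sx,227.5],[416/sx,174],[381/sx,174]],[520,280,3.4])
print(p,np.degrees(p[2]),r); print('grasp x=30',T2(p,[[30,0,0]]))
```

```text
[523.56105756 279.40981199   3.40561946] 195.12762157751953 [[-0.2  0.3]
 [ 0.2  0.3]
 [ 0.5 -0.3]
 [-0.5 -0.2]]
grasp x=30 [[494.60064958 271.58071437   0.        ]]
```

Request:
play_rows:
  series:
    - {"gripper":-1,"dx":0.0003,"dy":-0.0011,"dz":0.02,"wx":0,"wy":0,"wz":0}
    - {"gripper":-1,"dx":0,"dy":0,"dz":0.025,"wx":0,"wy":0,"wz":0}
    - {"gripper":-1,"dx":0,"dy":0,"dz":0.025,"wx":0,"wy":0,"wz":0}
    - {"gripper":-1,"dx":0,"dy":0,"dz":0.025,"wx":0,"wy":0,"wz":0}
    - {"gripper":-1,"dx":0,"dy":0,"dz":0.02,"wx":0,"wy":0,"wz":0}
    - {"gripper":-1,"dx":0,"dy":0,"dz":0.0118,"wx":0,"wy":0,"wz":0}
    - {"gripper":-1,"dx":0,"dy":0,"dz":0,"wx":0,"wy":0,"wz":0}
    - {"gripper":-1,"dx":0,"dy":0,"dz":0,"wx":0,"wy":0,"wz":0}

```text
time_s: 5.25
ee_pos: [495.8, 271.9, 25.7]
orientation: [-0.0, 0.992, 0.129, 0.001]
wrist_force: [0.3, -0.4, 0.5]
gripper_width: 87.8
gripper_force: 0.0
```

Request:
play_rows:
  series:
    - {"gripper":1,"dx":0,"dy":0,"dz":0,"wx":0,"wy":0,"wz":0}
    - {"gripper":1,"dx":0,"dy":0,"dz":0,"wx":0,"wy":0,"wz":0}
    - {"gripper":1,"dx":0,"dy":0,"dz":0,"wx":0,"wy":0,"wz":0}
    - {"gripper":1,"dx":0,"dy":0,"dz":0,"wx":0,"wy":0,"wz":0}
    - {"gripper":1,"dx":0,"dy":0,"dz":0,"wx":0,"wy":0,"wz":0}
    - {"gripper":1,"dx":0,"dy":0,"dz":0,"wx":0,"wy":0,"wz":0}
    - {"gripper":1,"dx":0,"dy":0,"dz":0,"wx":0,"wy":0,"wz":0}
    - {"gripper":1,"dx":0,"dy":0,"dz":0,"wx":0,"wy":0,"wz":0}
    - {"gripper":1,"dx":0,"dy":0,"dz":0,"wx":0,"wy":0,"wz":0}
    - {"gripper":1,"dx":0,"dy":0,"dz":0,"wx":0,"wy":0,"wz":0}
  squeeze: 40

```text
time_s: 6.25
ee_pos: [494.8, 272.3, 24.1]
orientation: [0.0, 0.992, 0.13, -0.0]
wrist_force: [-0.7, -0.0, -0.6]
gripper_width: 11.5
gripper_force: 0.0
```

```bash
python3 -c "
from h import *
st()"
```

```text
6.25 [494.8 272.3  24.1] psi 14.94 toolz [-1.e-04 -1.e-04 -1.e+00] q [ 0.44  0.03  1.59 -0.    1.52  1.75] F [-0.7 -0.  -0.6] w 11.5 0.0
```

Run:
```python
from h import *
st(); cap('wrist','w4'); cap('side','s4')
a=cv2.imread('pics/w4.png'); b=cv2.imread('pics/s4.png')[180:300,140:300]
c=np.zeros((500,800,3),np.uint8); c[:384,:512]=a; c[:216,512:]=cv2.resize(b,(288,216)); cv2.imwrite('pics/c4.png',c)
```

```text
6.25 [494.8 272.3  24.1] psi 14.94 toolz [-1.e-04 -1.e-04 -1.e+00] q [ 0.44  0.03  1.59 -0.    1.52  1.75] F [-0.7 -0.  -0.6] w 11.5 0.0
```

View pics/c4.png

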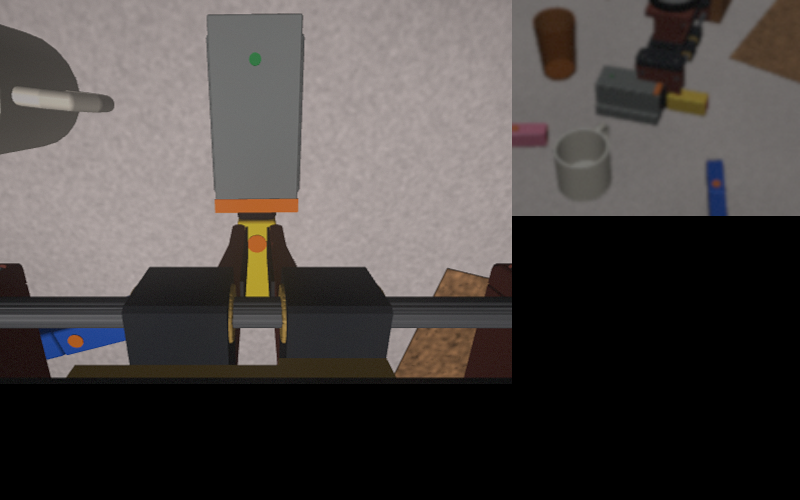

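The fingers (about (237,240) and (275,240)) straddle the yellow head as intended, but the width reads 11.5 with no force. I'll let a little time pass and re-read.

Request:
play_rows:
  series:
    - {"gripper":1,"dx":0,"dy":0,"dz":0,"wx":0,"wy":0,"wz":0}
    - {"gripper":1,"dx":0,"dy":0,"dz":0,"wx":0,"wy":0,"wz":0}
    - {"gripper":1,"dx":0,"dy":0,"dz":0,"wx":0,"wy":0,"wz":0}
    - {"gripper":1,"dx":0,"dy":0,"dz":0,"wx":0,"wy":0,"wz":0}
    - {"gripper":1,"dx":0,"dy":0,"dz":0,"wx":0,"wy":0,"wz":0}
  squeeze: 40

```text
time_s: 6.85
ee_pos: [494.8, 272.3, 24.1]
orientation: [-0.0, 0.992, 0.13, -0.0]
wrist_force: [0.0, -0.4, 0.1]
gripper_width: 0.5
gripper_force: 0.0
```

The gripper shut completely, so the pads passed above the wand. The fingertips may sit higher than I assumed. I'll check by projecting the TCP into both pictures.

Run:
```python
from h import *
s,R=st(); cap('wrist','w5'); cap('side','s5'); tcp=np.array(s['ee_pos'])
def crop(f,x0,y0,w,h,K):
    c=cv2.resize(cv2.imread(f'pics/{f}.png')[y0:y0+h,x0:x0+w],None,fx=K,fy=K,interpolation=cv2.INTER_CUBIC)
    for dz,col in((0,(0,0,255)),(20,(0,255,0)),(40,(255,0,0))):
        p=(proj(f,tcp+[0,0,dz])+.5-[x0,y0])*K; cv2.circle(c,tuple(p.astype(int).tolist()),4,col,1)
    return c
a=crop('w5',190,180,133,133,3); b=crop('s5',180,150,100,133,4)
c=np.zeros((540,800,3),np.uint8); c[:399,:399]=a; c[:532,400:800]=b; cv2.imwrite('pics/c5.png',c)
```

```text
6.85 [494.8 272.3  24.1] psi 14.94 toolz [-0.  0. -1.] q [0.44 0.03 1.59 0.   1.52 1.75] F [ 0.  -0.4  0.1] w 0.5 0.0
```

View pics/c5.png

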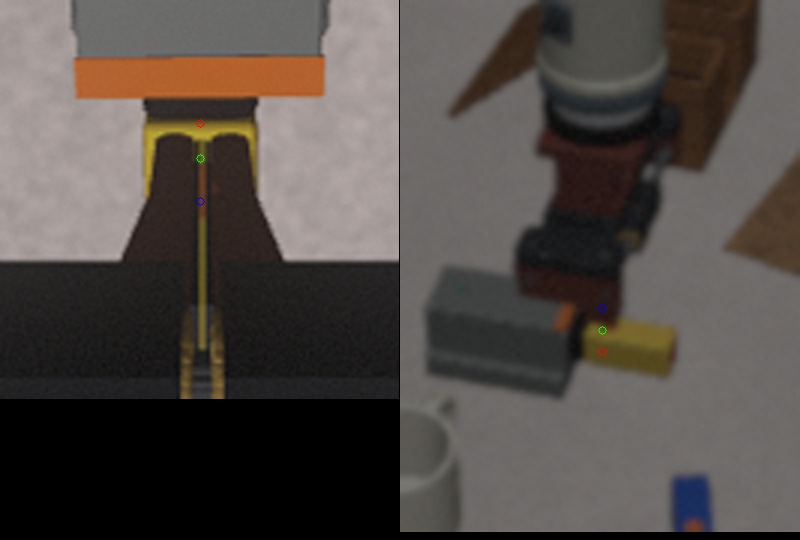

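The side view shows the finger ends resting at about (600,318), right at the top of the wand. That puts the tips about 31 mm above the reported TCP, and the wrist view gives 32. I'll open, back off toward the window end, and go down that much lower.

Request:
play_rows:
  series:
    - {"gripper":-1,"dx":0,"dy":0,"dz":0,"wx":0,"wy":0,"wz":0}
    - {"gripper":-1,"dx":0,"dy":0,"dz":0,"wx":0,"wy":0,"wz":0}
    - {"gripper":-1,"dx":-0.005,"dy":0,"dz":0,"wx":0,"wy":0,"wz":0}
    - {"gripper":-1,"dx":-0.005,"dy":0,"dz":0,"wx":0,"wy":0,"wz":0}
    - {"gripper":-1,"dx":-0.005,"dy":0,"dz":0,"wx":0,"wy":0,"wz":0}
    - {"gripper":-1,"dx":0,"dy":0,"dz":0,"wx":0,"wy":0,"wz":0}
    - {"gripper":-1,"dx":0,"dy":0,"dz":0,"wx":0,"wy":0,"wz":0}
    - {"gripper":-1,"dx":0,"dy":0,"dz":0,"wx":0,"wy":0,"wz":0}

```text
time_s: 7.75
ee_pos: [480.4, 268.5, 24.3]
orientation: [-0.0, 0.992, 0.13, 0.0]
wrist_force: [-0.7, -0.1, 0.6]
gripper_width: 61.1
gripper_force: 0.0
```

Request:
play_rows:
  series:
    - {"gripper":-1,"dx":0,"dy":0,"dz":0.005,"wx":0,"wy":0,"wz":0}
    - {"gripper":-1,"dx":0,"dy":0,"dz":0.005,"wx":0,"wy":0,"wz":0}
    - {"gripper":-1,"dx":0,"dy":0,"dz":0.005,"wx":0,"wy":0,"wz":0}
    - {"gripper":-1,"dx":0,"dy":0,"dz":0.005,"wx":0,"wy":0,"wz":0}
    - {"gripper":-1,"dx":0,"dy":0,"dz":0.005,"wx":0,"wy":0,"wz":0}
    - {"gripper":-1,"dx":0,"dy":0,"dz":0.004,"wx":0,"wy":0,"wz":0}
    - {"gripper":-1,"dx":0,"dy":0,"dz":0,"wx":0,"wy":0,"wz":0}

```text
time_s: 8.45
ee_pos: [479.9, 268.2, -5.8]
orientation: [0.0, 0.992, 0.13, -0.001]
wrist_force: [0.5, -0.4, -0.2]
gripper_width: 87.9
gripper_force: 0.0
```

Request:
play_rows:
  series:
    - {"gripper":1,"dx":0,"dy":0,"dz":0,"wx":0,"wy":0,"wz":0}
    - {"gripper":1,"dx":0,"dy":0,"dz":0,"wx":0,"wy":0,"wz":0}
    - {"gripper":1,"dx":0,"dy":0,"dz":0,"wx":0,"wy":0,"wz":0}
    - {"gripper":1,"dx":0,"dy":0,"dz":0,"wx":0,"wy":0,"wz":0}
    - {"gripper":1,"dx":0,"dy":0,"dz":0,"wx":0,"wy":0,"wz":0}
    - {"gripper":1,"dx":0,"dy":0,"dz":0,"wx":0,"wy":0,"wz":0}
    - {"gripper":1,"dx":0,"dy":0,"dz":0,"wx":0,"wy":0,"wz":0}
    - {"gripper":1,"dx":0,"dy":0,"dz":0,"wx":0,"wy":0,"wz":0}
    - {"gripper":1,"dx":0,"dy":0,"dz":0,"wx":0,"wy":0,"wz":0}
    - {"gripper":1,"dx":0,"dy":0,"dz":0,"wx":0,"wy":0,"wz":0}
    - {"gripper":1,"dx":0,"dy":0,"dz":0,"wx":0,"wy":0,"wz":0}
  squeeze: 40

```text
time_s: 9.55
ee_pos: [480.3, 268.4, -4.9]
orientation: [-0.0, 0.992, 0.13, -0.0]
wrist_force: [-0.2, -0.1, 0.2]
gripper_width: 23.7
gripper_force: 40.0
```

Request:
play_rows:
  series:
    - {"gripper":1,"dx":0,"dy":0,"dz":-0.002,"wx":0,"wy":0,"wz":0}
    - {"gripper":1,"dx":-0.005,"dy":0,"dz":0,"wx":0,"wy":0,"wz":0}
    - {"gripper":1,"dx":-0.01,"dy":0,"dz":0,"wx":0,"wy":0,"wz":0}
    - {"gripper":1,"dx":-0.01,"dy":0,"dz":0,"wx":0,"wy":0,"wz":0}
    - {"gripper":1,"dx":-0.01,"dy":0,"dz":0,"wx":0,"wy":0,"wz":0}
    - {"gripper":1,"dx":-0.01,"dy":0,"dz":0,"wx":0,"wy":0,"wz":0}

```text
time_s: 10.15
ee_pos: [435.8, 256.5, -2.9]
orientation: [0.0, 0.992, 0.13, -0.0]
wrist_force: [-0.6, 0.2, -1.1]
gripper_width: 23.8
gripper_force: 40.0
```

Request:
play_rows:
  series:
    - {"gripper":1,"dx":-0.01,"dy":0,"dz":0,"wx":0,"wy":0,"wz":0}
    - {"gripper":1,"dx":-0.01,"dy":0,"dz":0,"wx":0,"wy":0,"wz":0}
    - {"gripper":1,"dx":-0.01,"dy":0,"dz":0,"wx":0,"wy":0,"wz":0}
    - {"gripper":1,"dx":-0.01,"dy":0,"dz":0,"wx":0,"wy":0,"wz":0}
    - {"gripper":1,"dx":-0.01,"dy":0,"dz":0,"wx":0,"wy":0,"wz":0}
    - {"gripper":1,"dx":-0.01,"dy":0,"dz":0,"wx":0,"wy":0,"wz":0}
    - {"gripper":1,"dx":-0.005,"dy":0,"dz":0,"wx":0,"wy":0,"wz":0}
    - {"gripper":1,"dx":0,"dy":0,"dz":0,"wx":0,"wy":0,"wz":0}

```text
time_s: 10.95
ee_pos: [373.6, 240.0, -2.8]
orientation: [-0.0, 0.991, 0.13, 0.0]
wrist_force: [0.9, -0.8, -1.6]
gripper_width: 23.7
gripper_force: 40.0
```

Run:
```python
from h import *
s,R=st(); cap('wrist','w6')
# colours: yellow mask & black handle
p=np.load('pics/w6.npz')['p']; h=cv2.cvtColor(p,cv2.COLOR_RGB2HSV)
y=cv2.inRange(h,(22,120,60),(34,255,255))[:230]; k=cv2.inRange(h,(0,0,0),(180,140,60))[:200]; o=cv2.inRange(h,(8,150,120),(18,255,255))[:230]
for n,m in(('y',y),('k',k),('o',o)):
    v,u=np.nonzero(m); 
    for r in range(0,230,12):
        uu=u[v==r]
        if len(uu): print(n,r,uu.min(),uu.max(),len(uu))
```

```text
10.95 [373.6 240.   -2.8] psi 14.96 toolz [ 3.e-04  2.e-04 -1.e+00] q [ 0.49 -0.29  1.94  0.    1.5   1.8 ] F [ 0.9 -0.8 -1.6] w 23.7 40.0
y 216 235 279 45
y 228 234 279 46
k 12 228 283 56
k 24 229 282 54
k 36 230 282 53
k 48 230 282 53
k 60 230 282 53
k 72 231 282 52
k 84 231 281 51
k 96 231 281 51
k 108 232 281 50
k 120 232 281 50
k 132 232 280 49
k 144 233 280 48
k 156 91 280 49
k 168 103 280 49
k 180 108 279 47
k 192 234 279 46
o 192 1 15 15
o 204 3 18 16
```

The grip reads 24 mm and 40 N, and the wand is out. Next I raise it, move clear, turn it around, and set it on free table so I can regrasp at the tail.

Request:
play_rows:
  series:
    - {"gripper":1,"dx":0,"dy":0,"dz":-0.02,"wx":0,"wy":0,"wz":0}
    - {"gripper":1,"dx":0,"dy":0,"dz":-0.03,"wx":0,"wy":0,"wz":0}
    - {"gripper":1,"dx":0,"dy":0,"dz":-0.03,"wx":0,"wy":0,"wz":0}
    - {"gripper":1,"dx":0.004,"dy":0.016,"dz":-0.01,"wx":0,"wy":0,"wz":0}
    - {"gripper":1,"dx":0.007,"dy":0.03,"dz":0,"wx":0,"wy":0,"wz":0}
    - {"gripper":1,"dx":0.007,"dy":0.03,"dz":0,"wx":0,"wy":0,"wz":0}
    - {"gripper":1,"dx":0.008,"dy":0.032,"dz":0,"wx":0,"wy":0,"wz":0}
    - {"gripper":1,"dx":0.006,"dy":0.025,"dz":0,"wx":0,"wy":0,"wz":0}
    - {"gripper":1,"dx":0,"dy":0,"dz":0,"wx":0,"wy":0,"wz":-4}
    - {"gripper":1,"dx":0,"dy":0,"dz":0,"wx":0,"wy":0,"wz":-8}
    - {"gripper":1,"dx":0,"dy":0,"dz":0,"wx":0,"wy":0,"wz":-8}
    - {"gripper":1,"dx":0,"dy":0,"dz":0,"wx":0,"wy":0,"wz":-8}

```text
time_s: 12.2
ee_pos: [439.7, 119.6, 87.1]
orientation: [0.0, 0.93, 0.368, 0.0]
wrist_force: [0.7, 0.5, -2.1]
gripper_width: 23.7
gripper_force: 40.0
```

Request:
play_rows:
  series:
    - {"gripper":1,"dx":0,"dy":0,"dz":0,"wx":0,"wy":0,"wz":-8}
    - {"gripper":1,"dx":0,"dy":0,"dz":0,"wx":0,"wy":0,"wz":-8}
    - {"gripper":1,"dx":0,"dy":0,"dz":0,"wx":0,"wy":0,"wz":-8}
    - {"gripper":1,"dx":0,"dy":0,"dz":0,"wx":0,"wy":0,"wz":-8}
    - {"gripper":1,"dx":0,"dy":0,"dz":0,"wx":0,"wy":0,"wz":-8}
    - {"gripper":1,"dx":0,"dy":0,"dz":0,"wx":0,"wy":0,"wz":-8}
    - {"gripper":1,"dx":0,"dy":0,"dz":0,"wx":0,"wy":0,"wz":-8}
    - {"gripper":1,"dx":0,"dy":0,"dz":0,"wx":0,"wy":0,"wz":-8}
    - {"gripper":1,"dx":0,"dy":0,"dz":0,"wx":0,"wy":0,"wz":-8}
    - {"gripper":1,"dx":0,"dy":0,"dz":0,"wx":0,"wy":0,"wz":-8}
    - {"gripper":1,"dx":0,"dy":0,"dz":0,"wx":0,"wy":0,"wz":-8}
    - {"gripper":1,"dx":0,"dy":0,"dz":0,"wx":0,"wy":0,"wz":-8}

```text
time_s: 13.4
ee_pos: [439.8, 119.7, 87.2]
orientation: [0.0, 0.348, 0.937, 0.0]
wrist_force: [-0.5, -0.2, -2.2]
gripper_width: 23.6
gripper_force: 40.0
```

Request:
play_rows:
  series:
    - {"gripper":1,"dx":0,"dy":0,"dz":0,"wx":0,"wy":0,"wz":-8}
    - {"gripper":1,"dx":0,"dy":0,"dz":0,"wx":0,"wy":0,"wz":-8}
    - {"gripper":1,"dx":0,"dy":0,"dz":0,"wx":0,"wy":0,"wz":-8}
    - {"gripper":1,"dx":0,"dy":0,"dz":0,"wx":0,"wy":0,"wz":-8}
    - {"gripper":1,"dx":0,"dy":0,"dz":0,"wx":0,"wy":0,"wz":-8}
    - {"gripper":1,"dx":0,"dy":0,"dz":0,"wx":0,"wy":0,"wz":-8}
    - {"gripper":1,"dx":0,"dy":0,"dz":0,"wx":0,"wy":0,"wz":-5}
    - {"gripper":1,"dx":0,"dy":0,"dz":0,"wx":0,"wy":0,"wz":0}
    - {"gripper":1,"dx":0,"dy":0,"dz":0,"wx":0,"wy":0,"wz":0}

```text
time_s: 14.3
ee_pos: [439.6, 119.8, 87.2]
orientation: [0.0, -0.103, 0.995, 0.0]
wrist_force: [0.1, 0.0, -1.0]
gripper_width: 23.6
gripper_force: 40.0
```

```bash
python3 -c "
from h import *
st()"
```

```text
14.3 [439.6 119.8  87.2] psi -168.21 toolz [ 3.e-04  0.e+00 -1.e+00] q [ 0.19 -0.3   1.78 -0.    1.66 -1.59] F [ 0.1  0.  -1. ] w 23.6 40.0
```

Request:
play_rows:
  series:
    - {"gripper":1,"dx":-0.0158,"dy":0.0095,"dz":0.015,"wx":0,"wy":0,"wz":0}
    - {"gripper":1,"dx":-0.0158,"dy":0.0095,"dz":0.015,"wx":0,"wy":0,"wz":0}
    - {"gripper":1,"dx":-0.0158,"dy":0.0095,"dz":0.015,"wx":0,"wy":0,"wz":0}
    - {"gripper":1,"dx":-0.0158,"dy":0.0095,"dz":0.015,"wx":0,"wy":0,"wz":0}
    - {"gripper":1,"dx":0,"dy":0,"dz":0.02,"wx":0,"wy":0,"wz":0}
    - {"gripper":1,"dx":0,"dy":0,"dz":0.016,"wx":0,"wy":0,"wz":0}
    - {"gripper":1,"dx":0,"dy":0,"dz":0.008,"wx":0,"wy":0,"wz":0}
    - {"gripper":1,"dx":0,"dy":0,"dz":0.004,"wx":0,"wy":0,"wz":0}
    - {"gripper":1,"dx":0,"dy":0,"dz":0.002,"wx":0,"wy":0,"wz":0}
    - {"gripper":1,"dx":0,"dy":0,"dz":0.001,"wx":0,"wy":0,"wz":0}
    - {"gripper":1,"dx":0,"dy":0,"dz":0,"wx":0,"wy":0,"wz":0}
    - {"gripper":1,"dx":0,"dy":0,"dz":0,"wx":0,"wy":0,"wz":0}

```text
time_s: 15.5
ee_pos: [493.7, 170.1, -23.1]
orientation: [0.001, -0.104, 0.995, 0.0]
wrist_force: [-0.7, -0.8, -2.2]
gripper_width: 24.0
gripper_force: 40.0
```

Request:
play_rows:
  series:
    - {"gripper":1,"dx":0,"dy":0,"dz":0.001,"wx":0,"wy":0,"wz":0}
    - {"gripper":1,"dx":0,"dy":0,"dz":0,"wx":0,"wy":0,"wz":0}

```text
time_s: 15.7
ee_pos: [493.3, 170.1, -24.8]
orientation: [0.0, -0.104, 0.995, 0.0]
wrist_force: [-0.5, -0.3, 0.1]
gripper_width: 23.7
gripper_force: 40.0
```

Request:
play_rows:
  series:
    - {"gripper":-1,"dx":0,"dy":0,"dz":0,"wx":0,"wy":0,"wz":0}
    - {"gripper":-1,"dx":0,"dy":0,"dz":0,"wx":0,"wy":0,"wz":0}
    - {"gripper":-1,"dx":0,"dy":0,"dz":0,"wx":0,"wy":0,"wz":0}
    - {"gripper":-1,"dx":0,"dy":0,"dz":0,"wx":0,"wy":0,"wz":0}
    - {"gripper":-1,"dx":0,"dy":0,"dz":0,"wx":0,"wy":0,"wz":0}
    - {"gripper":-1,"dx":0,"dy":0,"dz":0,"wx":0,"wy":0,"wz":0}
    - {"gripper":-1,"dx":0,"dy":0,"dz":-0.001,"wx":0,"wy":0,"wz":0}
    - {"gripper":-1,"dx":0,"dy":0,"dz":-0.002,"wx":0,"wy":0,"wz":0}
    - {"gripper":-1,"dx":0.015,"dy":0,"dz":0,"wx":0,"wy":0,"wz":0}
    - {"gripper":-1,"dx":0.025,"dy":0,"dz":0,"wx":0,"wy":0,"wz":0}
    - {"gripper":-1,"dx":0.025,"dy":0,"dz":0,"wx":0,"wy":0,"wz":0}
    - {"gripper":-1,"dx":0.025,"dy":0,"dz":0,"wx":0,"wy":0,"wz":0}

```text
time_s: 16.9
ee_pos: [404.4, 151.2, -21.8]
orientation: [0.0, -0.104, 0.995, 0.0]
wrist_force: [-0.1, 0.3, 1.1]
gripper_width: 87.8
gripper_force: 0.0
```

Request:
play_rows:
  series:
    - {"gripper":-1,"dx":0.015,"dy":0,"dz":0,"wx":0,"wy":0,"wz":0}
    - {"gripper":-1,"dx":0,"dy":0,"dz":0,"wx":0,"wy":0,"wz":0}

```text
time_s: 17.1
ee_pos: [389.6, 148.2, -21.7]
orientation: [0.0, -0.104, 0.995, 0.0]
wrist_force: [0.3, 0.1, 0.4]
gripper_width: 87.9
gripper_force: 0.0
```

Run:
```python
from h import *
s,R=st(); cap('top','t7')
p=np.load('pics/t7.npz')['p']; h=cv2.cvtColor(p,cv2.COLOR_RGB2HSV)
y=cv2.inRange(h,(22,120,60),(34,255,255)); y[:160]=0
v,u=np.nonzero(y); print(len(u),u.min(),u.max(),v.min(),v.max())
r=cv2.minAreaRect(np.c_[u,v].astype(np.float32)); print(r)
for b in cv2.boxPoints(r): print(np.round(ray('t7',*b,28),1))
```

```text
17.1 [389.6 148.2 -21.7] psi -168.04 toolz [ 4.e-04  2.e-04 -1.e+00] q [ 0.28 -0.36  2.02  0.    1.48 -1.5 ] F [0.3 0.1 0.4] w 87.9 0.0
109 221 229 194 212
((225.15383911132812, 203.26922607421875), (18.631032943725586, 6.471832275390625), 78.69007110595703)
[525.4 184.4  28. ]
[529.2 164.4  28. ]
[471.2 153.3  28. ]
[467.5 173.2  28. ]
```

Request:
play_rows:
  series:
    - {"gripper":1,"dx":0,"dy":0,"dz":0,"wx":0,"wy":0,"wz":0}
    - {"gripper":1,"dx":0,"dy":0,"dz":0,"wx":0,"wy":0,"wz":0}
    - {"gripper":1,"dx":0,"dy":0,"dz":0,"wx":0,"wy":0,"wz":0}
    - {"gripper":1,"dx":0,"dy":0,"dz":0,"wx":0,"wy":0,"wz":0}
    - {"gripper":1,"dx":0,"dy":0,"dz":0,"wx":0,"wy":0,"wz":0}
    - {"gripper":1,"dx":0,"dy":0,"dz":0,"wx":0,"wy":0,"wz":0}
    - {"gripper":1,"dx":0,"dy":0,"dz":0,"wx":0,"wy":0,"wz":0}
    - {"gripper":1,"dx":0,"dy":0,"dz":0,"wx":0,"wy":0,"wz":0}
    - {"gripper":1,"dx":0,"dy":0,"dz":0,"wx":0,"wy":0,"wz":0}
    - {"gripper":1,"dx":0,"dy":0,"dz":0,"wx":0,"wy":0,"wz":0}
    - {"gripper":1,"dx":0,"dy":0,"dz":0,"wx":0,"wy":0,"wz":0}
  squeeze: 50

```text
time_s: 18.25
ee_pos: [390.5, 148.3, -21.9]
orientation: [-0.0, -0.104, 0.995, 0.0]
wrist_force: [-0.2, -0.3, -1.0]
gripper_width: 23.4
gripper_force: 50.0
```

Request:
play_rows:
  series:
    - {"gripper":1,"dx":0,"dy":0,"dz":-0.01,"wx":0,"wy":0,"wz":0}
    - {"gripper":1,"dx":0,"dy":0,"dz":-0.03,"wx":0,"wy":0,"wz":0}
    - {"gripper":1,"dx":0,"dy":0,"dz":-0.04,"wx":0,"wy":0,"wz":0}
    - {"gripper":1,"dx":0,"dy":0,"dz":-0.03,"wx":0,"wy":0,"wz":0}
    - {"gripper":1,"dx":0.005,"dy":-0.02,"dz":0,"wx":0,"wy":0,"wz":0}
    - {"gripper":1,"dx":0.007,"dy":-0.033,"dz":0,"wx":0,"wy":0,"wz":0}
    - {"gripper":1,"dx":0.008,"dy":-0.037,"dz":0,"wx":0,"wy":0,"wz":0}
    - {"gripper":1,"dx":0.008,"dy":-0.037,"dz":0,"wx":0,"wy":0,"wz":0}
    - {"gripper":1,"dx":0.008,"dy":-0.037,"dz":0,"wx":0,"wy":0,"wz":0}
    - {"gripper":1,"dx":0.007,"dy":-0.035,"dz":0,"wx":0,"wy":0,"wz":0}
    - {"gripper":1,"dx":0.007,"dy":-0.035,"dz":0,"wx":0,"wy":0,"wz":0}
    - {"gripper":1,"dx":0,"dy":0,"dz":0,"wx":0,"wy":0,"wz":0}

```text
time_s: 19.45
ee_pos: [389.5, -94.4, 88.6]
orientation: [-0.0, -0.101, 0.995, -0.001]
wrist_force: [0.7, -0.1, -1.2]
gripper_width: 23.9
gripper_force: 50.0
```

Request:
play_rows:
  series:
    - {"gripper":1,"dx":0,"dy":0,"dz":0.02,"wx":0,"wy":0,"wz":0}
    - {"gripper":1,"dx":0,"dy":0,"dz":0.03,"wx":0,"wy":0,"wz":0}
    - {"gripper":1,"dx":0,"dy":0,"dz":0.02,"wx":0,"wy":0,"wz":0}
    - {"gripper":1,"dx":0,"dy":0,"dz":0.009,"wx":0,"wy":0,"wz":0}
    - {"gripper":1,"dx":0,"dy":0,"dz":0,"wx":0,"wy":0,"wz":0}
    - {"gripper":1,"dx":0,"dy":0,"dz":0,"wx":0,"wy":0,"wz":0}

```text
time_s: 20.05
ee_pos: [390.6, -90.8, 10.3]
orientation: [0.001, -0.104, 0.995, -0.0]
wrist_force: [0.7, 0.0, -0.3]
gripper_width: 23.7
gripper_force: 50.0
```

Run:
```python
from h import *
s,R=st(); tcp=np.array(s['ee_pos']); psi=np.arctan2(R[1,0],R[0,0])
C=[626.9,-40.9,.2106]; W=[tcp[0]+61.3*np.cos(C[2]*0+psi+np.pi),tcp[1]+61.3*np.sin(psi+np.pi),psi+np.pi]
win=T2(W,[[80,0,45]])[0]; c,s_=np.cos(C[2]),np.sin(C[2]); d=win[:2]-C[:2]; print('win',win,'in case frame',c*d[0]+s_*d[1],-s_*d[0]+c*d[1])
c_=np.zeros((600,800,3),np.uint8)
for f,n,x0,y0,w,h,K,X in(('t8','top',240,100,100,150,4,0),('s8','side',190,120,100,150,4,400)):
    cap(n,f); im=cv2.resize(cv2.imread(f'pics/{f}.png')[y0:y0+h,x0:x0+w],None,fx=K,fy=K,interpolation=cv2.INTER_CUBIC)
    def L(pts,col):
        q=np.array([(proj(f,p)+.5-[x0,y0])*K for p in pts]).astype(np.int32); cv2.polylines(im,[q],False,col,1)
    for z in(31,59): L(T2(W,[[-80,-12,z],[80,-12,z],[80,12,z],[-80,12,z],[-80,-12,z]]),(255,255,0))
    L(T2(C,[[-65,-20,85],[55,-20,85],[55,20,85],[-65,20,85]]),(0,255,0)); L(T2(C,[[65,-86,85],[-65,-86,85],[-65,86,85],[65,86,85]]),(0,255,0)); L(T2(C,[[-65,-20,6],[-65,20,6],[-65,20,85]]),(0,255,0))
    c_[:,X:X+400]=im
cv2.imwrite('pics/c8.png',c_)
```

```text
20.05 [390.6 -90.8  10.3] psi -168.03 toolz [ 1.3e-03 -3.0e-04 -1.0e+00] q [-0.31 -0.44  2.02  0.    1.56 -2.09] F [ 0.7  0.  -0.3] w 23.7 50.0
win [528.81577494 -61.49979998  45.        ] in case frame -100.22343892714458 0.3595206384275542
```

View pics/c8.png

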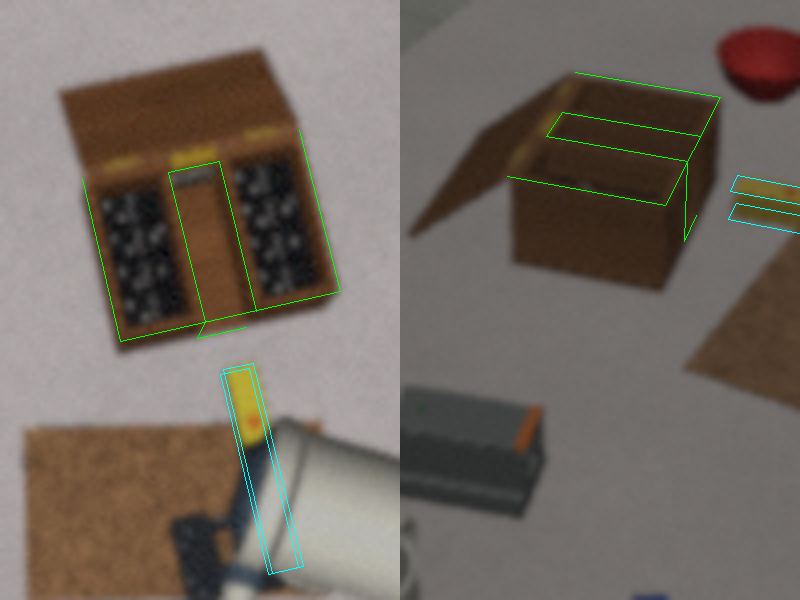

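The wand overlay fits in both views: yellow tip at about (238,367) in top and level in side. It's lined up with the lane to within 0.4 mm and 0.1°. The case overlay fits to about 1 px. Now I advance down the lane.

Request:
play_rows:
  series:
    - {"gripper":1,"dx":-0.005,"dy":-0.0003,"dz":0,"wx":0,"wy":0,"wz":0}
    - {"gripper":1,"dx":-0.012,"dy":0,"dz":0,"wx":0,"wy":0,"wz":0}
    - {"gripper":1,"dx":-0.012,"dy":0,"dz":0,"wx":0,"wy":0,"wz":0}
    - {"gripper":1,"dx":-0.012,"dy":0,"dz":0,"wx":0,"wy":0,"wz":0}
    - {"gripper":1,"dx":-0.012,"dy":0,"dz":0,"wx":0,"wy":0,"wz":0}
    - {"gripper":1,"dx":-0.007,"dy":0,"dz":0,"wx":0,"wy":0,"wz":0}
    - {"gripper":1,"dx":0,"dy":0,"dz":0,"wx":0,"wy":0,"wz":0}

```text
time_s: 20.85
ee_pos: [449.6, -78.7, 9.5]
orientation: [0.0, -0.104, 0.995, -0.0]
wrist_force: [0.2, -0.2, -1.6]
gripper_width: 23.8
gripper_force: 50.0
```

```bash
cat > chk.py <<'E'
from h import *
s,R=st(); tcp=np.array(s['ee_pos']); psi=np.arctan2(R[1,0],R[0,0])
C=[626.9,-40.9,.2106]; c,s_=np.cos(C[2]),np.sin(C[2]); d=tcp[:2]-141.3*np.array([np.cos(psi),np.sin(psi)])-C[:2]; print('in case frame',c*d[0]+s_*d[1],-s_*d[0]+c*d[1],'yaw err',np.degrees(psi+np.pi-C[2]))
E
python3 chk.py
```

```text
20.85 [449.6 -78.7   9.5] psi -168.03 toolz [ 4.e-04 -0.e+00 -1.e+00] q [-0.25 -0.26  1.89  0.    1.52 -2.03] F [ 0.2 -0.2 -1.6] w 23.8 50.0
in case frame -40.00467818079929 -0.13766755310309442 yaw err -0.0953890616410445
```

Request:
play_rows:
  series:
    - {"gripper":1,"dx":-0.008,"dy":0,"dz":0,"wx":0,"wy":0,"wz":0}
    - {"gripper":1,"dx":-0.01,"dy":0,"dz":0,"wx":0,"wy":0,"wz":0.1}
    - {"gripper":1,"dx":-0.01,"dy":0,"dz":0,"wx":0,"wy":0,"wz":0}
    - {"gripper":1,"dx":-0.01,"dy":0,"dz":0,"wx":0,"wy":0,"wz":0}
    - {"gripper":1,"dx":-0.01,"dy":0,"dz":0,"wx":0,"wy":0,"wz":0}
    - {"gripper":1,"dx":-0.01,"dy":0,"dz":0,"wx":0,"wy":0,"wz":0}
    - {"gripper":1,"dx":-0.006,"dy":0,"dz":0,"wx":0,"wy":0,"wz":0}
    - {"gripper":1,"dx":-0.003,"dy":0,"dz":0,"wx":0,"wy":0,"wz":0}
    - {"gripper":1,"dx":0,"dy":0,"dz":0,"wx":0,"wy":0,"wz":0}

```text
time_s: 21.75
ee_pos: [514.5, -64.9, 9.0]
orientation: [-0.0, -0.103, 0.995, 0.0]
wrist_force: [0.6, -1.3, -1.0]
gripper_width: 23.5
gripper_force: 50.0
```

```bash
cat >> chk.py <<'E'
W=[tcp[0]-61.3*np.cos(psi),tcp[1]-61.3*np.sin(psi),psi+np.pi]
c_=np.zeros((600,800,3),np.uint8)
for f,n,x0,y0,w,h,K,X in(('t9','top',255,130,80,120,5,0),('s9','side',210,125,80,120,5,400)):
    cap(n,f); im=cv2.resize(cv2.imread(f'pics/{f}.png')[y0:y0+h,x0:x0+w],None,fx=K,fy=K,interpolation=cv2.INTER_CUBIC)
    def L(pts,col):
        q=np.array([(proj(f,p)+.5-[x0,y0])*K for p in pts]).astype(np.int32); cv2.polylines(im,[q],False,col,1)
    L(T2(W,[[80,-12,59],[80,12,59]]),(255,255,0)); L(T2(C,[[53.5,-17,62],[53.5,17,62]]),(0,255,0))
    c_[:,X:X+400]=cv2.convertScaleAbs(im,alpha=1.4)
cv2.imwrite('pics/c9.png',c_)
E
python3 chk.py
```

```text
21.75 [514.5 -64.9   9. ] psi -168.14 toolz [-3.e-04  1.e-04 -1.e+00] q [-0.19 -0.09  1.73 -0.    1.49 -1.97] F [ 0.6 -1.3 -1. ] w 23.5 50.0
in case frame 26.381111410115103 -0.5151519126674602 yaw err -0.2077012551692987
```

View pics/c9.png

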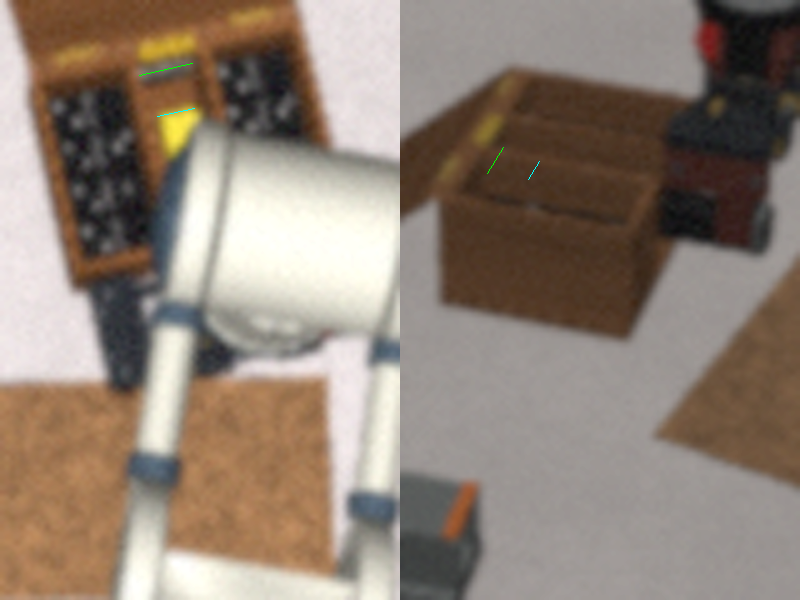

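In the top view the yellow tip (about (178,110)) points at the tag (about (166,72)) with a gap of about 25 mm, and the lane walls are clear. One tiny correction, then hold.

Request:
play_rows:
  series:
    - {"gripper":1,"dx":-0.001,"dy":0,"dz":0,"wx":0,"wy":0,"wz":-0.2}
    - {"gripper":1,"dx":0,"dy":0,"dz":0,"wx":0,"wy":0,"wz":0}
    - {"gripper":1,"dx":0,"dy":0,"dz":0,"wx":0,"wy":0,"wz":0}
    - {"gripper":1,"dx":0,"dy":0,"dz":0,"wx":0,"wy":0,"wz":0}
    - {"gripper":1,"dx":0,"dy":0,"dz":0,"wx":0,"wy":0,"wz":0}
    - {"gripper":1,"dx":0,"dy":0,"dz":0,"wx":0,"wy":0,"wz":0}
    - {"gripper":1,"dx":0,"dy":0,"dz":0,"wx":0,"wy":0,"wz":0}
    - {"gripper":1,"dx":0,"dy":0,"dz":0,"wx":0,"wy":0,"wz":0}
    - {"gripper":1,"dx":0,"dy":0,"dz":0,"wx":0,"wy":0,"wz":0}
    - {"gripper":1,"dx":0,"dy":0,"dz":0,"wx":0,"wy":0,"wz":0}
    - {"gripper":1,"dx":0,"dy":0,"dz":0,"wx":0,"wy":0,"wz":0}
    - {"gripper":1,"dx":0,"dy":0,"dz":0,"wx":0,"wy":0,"wz":0}

```text
time_s: 23.05
ee_pos: [515.3, -64.8, 9.1]
orientation: [-0.0, -0.105, 0.994, 0.0]
wrist_force: [-0.1, -0.4, -1.3]
gripper_width: 23.7
gripper_force: 50.0
```

Request:
play_rows:
  series:
    - {"gripper":1,"dx":0,"dy":0,"dz":0,"wx":0,"wy":0,"wz":0}
    - {"gripper":1,"dx":0,"dy":0,"dz":0,"wx":0,"wy":0,"wz":0}
    - {"gripper":1,"dx":0,"dy":0,"dz":0,"wx":0,"wy":0,"wz":0}
    - {"gripper":1,"dx":0,"dy":0,"dz":0,"wx":0,"wy":0,"wz":0}
    - {"gripper":1,"dx":0,"dy":0,"dz":0,"wx":0,"wy":0,"wz":0}
    - {"gripper":1,"dx":0,"dy":0,"dz":0,"wx":0,"wy":0,"wz":0}
    - {"gripper":1,"dx":0,"dy":0,"dz":0,"wx":0,"wy":0,"wz":0}
    - {"gripper":1,"dx":0,"dy":0,"dz":0,"wx":0,"wy":0,"wz":0}
    - {"gripper":1,"dx":0,"dy":0,"dz":0,"wx":0,"wy":0,"wz":0}
    - {"gripper":1,"dx":0,"dy":0,"dz":0,"wx":0,"wy":0,"wz":0}
    - {"gripper":1,"dx":0,"dy":0,"dz":0,"wx":0,"wy":0,"wz":0}
    - {"gripper":1,"dx":0,"dy":0,"dz":0,"wx":0,"wy":0,"wz":0}

```text
time_s: 24.25
ee_pos: [515.3, -64.8, 9.1]
orientation: [-0.0, -0.105, 0.994, 0.0]
wrist_force: [-0.3, -0.3, -1.5]
gripper_width: 23.8
gripper_force: 50.0
```

Request:
play_rows:
  series:
    - {"gripper":1,"dx":0,"dy":0,"dz":0,"wx":0,"wy":0,"wz":0}
    - {"gripper":1,"dx":0,"dy":0,"dz":0,"wx":0,"wy":0,"wz":0}
    - {"gripper":1,"dx":0,"dy":0,"dz":0,"wx":0,"wy":0,"wz":0}
    - {"gripper":1,"dx":0,"dy":0,"dz":0,"wx":0,"wy":0,"wz":0}
    - {"gripper":1,"dx":0,"dy":0,"dz":0,"wx":0,"wy":0,"wz":0}
    - {"gripper":1,"dx":0,"dy":0,"dz":0,"wx":0,"wy":0,"wz":0}

```text
time_s: 24.85
ee_pos: [515.3, -64.8, 9.1]
orientation: [0.0, -0.105, 0.994, 0.0]
wrist_force: [0.8, 0.7, -2.0]
gripper_width: 23.4
gripper_force: 50.0
```

```bash
sed -i '/^W=/,$d' chk.py; python3 chk.py
```

```text
24.85 [515.3 -64.8   9.1] psi -167.96 toolz [ 0.  0. -1.] q [-0.19 -0.08  1.73  0.    1.49 -1.97] F [ 0.8  0.7 -2. ] w 23.4 50.0
in case frame 27.184173370153005 -0.14688958550717324 yaw err -0.024495313850309557
```

The hold lasted over 2.5 s. Now I back straight out, lift, turn and carry the wand to the mat.

Request:
play_rows:
  series:
    - {"gripper":1,"dx":0.006,"dy":0,"dz":0,"wx":0,"wy":0,"wz":0}
    - {"gripper":1,"dx":0.012,"dy":0,"dz":0,"wx":0,"wy":0,"wz":0}
    - {"gripper":1,"dx":0.012,"dy":0,"dz":0,"wx":0,"wy":0,"wz":0}
    - {"gripper":1,"dx":0.012,"dy":0,"dz":0,"wx":0,"wy":0,"wz":0}
    - {"gripper":1,"dx":0.012,"dy":0,"dz":0,"wx":0,"wy":0,"wz":0}
    - {"gripper":1,"dx":0.012,"dy":0,"dz":0,"wx":0,"wy":0,"wz":0}
    - {"gripper":1,"dx":0.012,"dy":0,"dz":0,"wx":0,"wy":0,"wz":0}
    - {"gripper":1,"dx":0.012,"dy":0,"dz":0,"wx":0,"wy":0,"wz":0}
    - {"gripper":1,"dx":0.012,"dy":0,"dz":0,"wx":0,"wy":0,"wz":0}
    - {"gripper":1,"dx":0.012,"dy":0,"dz":0,"wx":0,"wy":0,"wz":0}
    - {"gripper":1,"dx":0.012,"dy":0,"dz":0,"wx":0,"wy":0,"wz":0}
    - {"gripper":1,"dx":0.004,"dy":0,"dz":0,"wx":0,"wy":0,"wz":0}

```text
time_s: 26.05
ee_pos: [387.2, -92.1, 9.1]
orientation: [0.0, -0.105, 0.995, -0.0]
wrist_force: [0.3, 0.9, -1.2]
gripper_width: 23.7
gripper_force: 50.0
```

Request:
play_rows:
  series:
    - {"gripper":1,"dx":0,"dy":0,"dz":-0.02,"wx":0,"wy":0,"wz":0}
    - {"gripper":1,"dx":0,"dy":0,"dz":-0.03,"wx":0,"wy":0,"wz":0}
    - {"gripper":1,"dx":0,"dy":0,"dz":-0.03,"wx":0,"wy":0,"wz":3}
    - {"gripper":1,"dx":0,"dy":0,"dz":0,"wx":0,"wy":0,"wz":8}
    - {"gripper":1,"dx":0,"dy":0,"dz":0,"wx":0,"wy":0,"wz":8}
    - {"gripper":1,"dx":0,"dy":0,"dz":0,"wx":0,"wy":0,"wz":8}
    - {"gripper":1,"dx":0,"dy":0,"dz":0,"wx":0,"wy":0,"wz":8}
    - {"gripper":1,"dx":0,"dy":0,"dz":0,"wx":0,"wy":0,"wz":8}
    - {"gripper":1,"dx":0,"dy":0,"dz":0,"wx":0,"wy":0,"wz":8}
    - {"gripper":1,"dx":0,"dy":0,"dz":0,"wx":0,"wy":0,"wz":8}
    - {"gripper":1,"dx":0,"dy":0,"dz":0,"wx":0,"wy":0,"wz":8}
    - {"gripper":1,"dx":0,"dy":0,"dz":0,"wx":0,"wy":0,"wz":8}

```text
time_s: 27.25
ee_pos: [388.3, -91.9, 89.1]
orientation: [0.0, 0.525, 0.851, 0.0]
wrist_force: [-0.1, 0.5, -1.5]
gripper_width: 23.9
gripper_force: 50.0
```

Request:
play_rows:
  series:
    - {"gripper":1,"dx":0,"dy":0,"dz":0,"wx":0,"wy":0,"wz":8}
    - {"gripper":1,"dx":0,"dy":0,"dz":0,"wx":0,"wy":0,"wz":8}
    - {"gripper":1,"dx":0,"dy":0,"dz":0,"wx":0,"wy":0,"wz":8}
    - {"gripper":1,"dx":0,"dy":0,"dz":0,"wx":0,"wy":0,"wz":2.3}
    - {"gripper":1,"dx":0,"dy":0,"dz":0,"wx":0,"wy":0,"wz":0}
    - {"gripper":1,"dx":0,"dy":0,"dz":0,"wx":0,"wy":0,"wz":0}

```text
time_s: 27.85
ee_pos: [388.3, -91.9, 89.2]
orientation: [0.0, 0.702, 0.712, 0.0]
wrist_force: [-0.4, -0.1, -1.0]
gripper_width: 23.6
gripper_force: 50.0
```

```bash
python3 -c "
from h import *
st()"
```

```text
27.85 [388.3 -91.9  89.2] psi 90.82 toolz [ 2.e-04  0.e+00 -1.e+00] q [-0.32 -0.47  1.9   0.    1.71 -0.33] F [-0.4 -0.1 -1. ] w 23.6 50.0
```

Request:
play_rows:
  series:
    - {"gripper":1,"dx":0.0278,"dy":0.0063,"dz":0.008,"wx":0,"wy":0,"wz":0}
    - {"gripper":1,"dx":0.0278,"dy":0.0063,"dz":0.008,"wx":0,"wy":0,"wz":0}
    - {"gripper":1,"dx":0.0278,"dy":0.0063,"dz":0.008,"wx":0,"wy":0,"wz":0}
    - {"gripper":1,"dx":0.0278,"dy":0.0063,"dz":0.008,"wx":0,"wy":0,"wz":0}
    - {"gripper":1,"dx":0.0278,"dy":0.0063,"dz":0.008,"wx":0,"wy":0,"wz":0}
    - {"gripper":1,"dx":0,"dy":0,"dz":0.02,"wx":0,"wy":0,"wz":0}
    - {"gripper":1,"dx":0,"dy":0,"dz":0.02,"wx":0,"wy":0,"wz":0}
    - {"gripper":1,"dx":0,"dy":0,"dz":0.015,"wx":0,"wy":0,"wz":0}
    - {"gripper":1,"dx":0,"dy":0,"dz":0.007,"wx":0,"wy":0,"wz":0}
    - {"gripper":1,"dx":0,"dy":0,"dz":0.003,"wx":0,"wy":0,"wz":0}
    - {"gripper":1,"dx":0,"dy":0,"dz":0.001,"wx":0,"wy":0,"wz":0}
    - {"gripper":1,"dx":0,"dy":0,"dz":0,"wx":0,"wy":0,"wz":0}

```text
time_s: 29.05
ee_pos: [418.4, 47.3, -16.1]
orientation: [0.0, 0.703, 0.712, 0.0]
wrist_force: [-0.3, 0.3, -1.5]
gripper_width: 23.8
gripper_force: 50.0
```

Request:
play_rows:
  series:
    - {"gripper":1,"dx":0,"dy":0,"dz":0.001,"wx":0,"wy":0,"wz":0}
    - {"gripper":1,"dx":0,"dy":0,"dz":0,"wx":0,"wy":0,"wz":0}
    - {"gripper":1,"dx":0,"dy":0,"dz":0,"wx":0,"wy":0,"wz":0}

```text
time_s: 29.35
ee_pos: [418.1, 47.4, -17.6]
orientation: [0.0, 0.703, 0.712, 0.0]
wrist_force: [0.2, -0.5, -0.7]
gripper_width: 24.0
gripper_force: 50.0
```

Request:
play_rows:
  series:
    - {"gripper":1,"dx":0,"dy":0,"dz":0.0008,"wx":0,"wy":0,"wz":0}
    - {"gripper":1,"dx":0,"dy":0,"dz":0,"wx":0,"wy":0,"wz":0}
    - {"gripper":1,"dx":0,"dy":0,"dz":0,"wx":0,"wy":0,"wz":0}

```text
time_s: 29.65
ee_pos: [417.8, 47.4, -18.7]
orientation: [-0.0, 0.703, 0.712, -0.0]
wrist_force: [-0.3, 0.0, -1.8]
gripper_width: 23.7
gripper_force: 50.0
```

Request:
play_rows:
  series:
    - {"gripper":1,"dx":0,"dy":0,"dz":0.0005,"wx":0,"wy":0,"wz":0}
    - {"gripper":1,"dx":0,"dy":0,"dz":0,"wx":0,"wy":0,"wz":0}
    - {"gripper":1,"dx":0,"dy":0,"dz":0,"wx":0,"wy":0,"wz":0}

```text
time_s: 29.95
ee_pos: [417.9, 47.5, -18.9]
orientation: [0.0, 0.703, 0.712, 0.0]
wrist_force: [-1.6, -0.8, 1.8]
gripper_width: 23.7
gripper_force: 50.0
```

Contact is felt (+1.8 N). I release and rise straight up.

Request:
play_rows:
  series:
    - {"gripper":-1,"dx":0,"dy":0,"dz":0,"wx":0,"wy":0,"wz":0}
    - {"gripper":-1,"dx":0,"dy":0,"dz":0,"wx":0,"wy":0,"wz":0}
    - {"gripper":-1,"dx":0,"dy":0,"dz":0,"wx":0,"wy":0,"wz":0}
    - {"gripper":-1,"dx":0,"dy":0,"dz":0,"wx":0,"wy":0,"wz":0}
    - {"gripper":-1,"dx":0,"dy":0,"dz":0,"wx":0,"wy":0,"wz":0}
    - {"gripper":-1,"dx":0,"dy":0,"dz":0,"wx":0,"wy":0,"wz":0}
    - {"gripper":-1,"dx":0,"dy":0,"dz":0,"wx":0,"wy":0,"wz":0}
    - {"gripper":-1,"dx":0,"dy":0,"dz":0,"wx":0,"wy":0,"wz":0}
    - {"gripper":-1,"dx":0,"dy":0,"dz":-0.01,"wx":0,"wy":0,"wz":0}
    - {"gripper":-1,"dx":0,"dy":0,"dz":-0.03,"wx":0,"wy":0,"wz":0}
    - {"gripper":-1,"dx":0,"dy":0,"dz":-0.04,"wx":0,"wy":0,"wz":0}
    - {"gripper":-1,"dx":0,"dy":0,"dz":-0.04,"wx":0,"wy":0,"wz":0}

```text
time_s: 31.15
ee_pos: [417.4, 47.4, 102.6]
orientation: [-0.0, 0.703, 0.712, -0.0]
wrist_force: [0.2, 1.2, 0.1]
gripper_width: 87.5
gripper_force: 0.0
```

Request:
play_rows:
  series:
    - {"gripper":-1,"dx":0.02,"dy":0,"dz":-0.04,"wx":0,"wy":0,"wz":0}
    - {"gripper":-1,"dx":0.02,"dy":0,"dz":-0.04,"wx":0,"wy":0,"wz":0}
    - {"gripper":-1,"dx":0.03,"dy":0,"dz":-0.03,"wx":0,"wy":0,"wz":0}
    - {"gripper":-1,"dx":0.03,"dy":0,"dz":-0.02,"wx":0,"wy":0,"wz":0}
    - {"gripper":-1,"dx":0,"dy":0,"dz":0,"wx":0,"wy":0,"wz":0}
    - {"gripper":-1,"dx":0,"dy":0,"dz":0,"wx":0,"wy":0,"wz":0}

```text
time_s: 31.75
ee_pos: [416.6, 147.6, 231.3]
orientation: [0.0, 0.702, 0.712, 0.0]
wrist_force: [0.2, 0.2, -0.0]
gripper_width: 87.9
gripper_force: 0.0
```

Run:
```python
from h import *
st(); cap('side','sf'); cap('top','tf')
q=find_in('wand','top'); print([([round(v) for v in r['location']],round(r['score'],2)) for r in q])
W=[417.2,-13.9,-1.558]; f='sf'; x0,y0,K=200,100,2.6
p=np.load('pics/tf.npz')['p']; h=cv2.cvtColor(p,cv2.COLOR_RGB2HSV)
for n,lo,hi in(('y',(22,120,60),(34,255,255)),('o',(5,150,120),(17,255,255))):
    m=cv2.inRange(h,lo,hi); m[:190]=0; m[:,:230]=0; m[:,340:]=0; v,u=np.nonzero(m)
    if len(u): print(n,len(u),'rect',u.min(),u.max(),v.min(),v.max(),'world',ray('tf',u.mean(),v.mean(),31))
    print('expect',T2(W,[[50 if n=='y' else 35,0,31]]))
    s=cv2.inRange(cv2.cvtColor(np.load('pics/sf.npz')['p'],cv2.COLOR_RGB2HSV),lo,hi); v,u=np.nonzero(s[150:240,250:340]); print('side',n,len(u),len(u) and (250+u.mean(),150+v.mean()),proj('sf',T2(W,[[50 if n=='y' else 35,0,31]])[0]))
```

```text
31.75 [416.6 147.6 231.3] psi 90.83 toolz [ 8.e-04 -3.e-04 -1.e+00] q [ 0.26 -0.32  1.54 -0.    1.92  0.25] F [ 0.2  0.2 -0. ] w 87.9 0.0
[([416, -16, 29], 0.96), ([699, 451, 32], 0.9), ([341, 414, 30], 0.62), ([573, 625, 28], 0.6)]
y 163 rect 289 309 222 231 world [421.92005769 -63.42422775  31.        ]
expect [[417.83979888 -63.89590641  31.        ]]
side y 86 (np.float64(304.2674418604651), np.float64(183.6046511627907)) [303.80716347 181.92034997]
o 2 rect 295 295 226 227 world [421.70904998 -48.38840588  31.        ]
expect [[417.64785922 -48.89713448  31.        ]]
side o 0 0 [302.02626766 184.3145601 ]
```

```bash
python3 -c "
from station import *
print(finish_job())"
```

```text
the job is handed in; nothing more can be done
None
```

I drew the wand out of the sleeve, held it level about 26 mm from the tag for over 2.5 s, then laid it flat and button up near the middle of the mat and released it. The job was handed in at about 32 s and gave no verdict. I saw no sign of touching the case or moving anything else.

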